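# Sweep the loose nuts into the counting bay

### The job

Take the wooden hand sweeper by its upright handle and use it to push both loose brass hex nuts along the bench into the low three-sided steel bay until they are wholly inside, never touching the nuts with the gripper or arm itself. Then draw the sweeper back out in front of the bay's mouth, and leave it standing upright on the bench.

Things in the scene. Friction and masses are not known exactly. Their poses are not given: they have to be found in the camera images.
- sweeper_grip (a point): the hand sweeper, loose, about 220 g, standing on the bench: a wooden head with a rubber sole, 36 mm thick (its x) by 160 mm long (its y) by 40 mm tall, with a plain upright handle on the middle of the head, 24 mm thick (x) by 50 mm wide (y), from 40 to 110 mm above the sole. This point is the handle's centre, 75 mm above the sole. Both long faces (+x and -x) are alike and either may push; z is up. It is best gripped across the 24 mm
- bay: the counting bay, fixed to the bench: three straight upright walls of bare sheet steel, 4 mm thick and 30 mm tall, no floor of its own (the bench runs through level), open on one side. Inside 220 mm wide (y from -110 to 110 mm) and 150 mm deep (x from 0 at the mouth to 150 mm at the back wall). Origin on the bench at the middle of the open mouth; x points straight into the bay, y along the mouth, z up. Outside each side wall a flat flange 18 mm wide and 2 mm thick
- nut_a_center (a point): one of two identical loose brass hex nuts: 36 mm across flats, 42 mm across corners, 24 mm tall, with a through bore of about 22 mm, lying flat on the bench 60 to 170 mm in front of the bay's mouth and inside the width of the mouth; about 140 g; this point is its centre, 12 mm above the bench. The other brass fittings (elbow, ribbed hose tail, round collar) are not hex nuts
- nut_b_center (a point): one of two identical loose brass hex nuts: 36 mm across flats, 42 mm across corners, 24 mm tall, with a through bore of about 22 mm, lying flat on the bench 60 to 170 mm in front of the bay's mouth and inside the width of the mouth; about 140 g; this point is its centre, 12 mm above the bench. The other brass fittings (elbow, ribbed hose tail, round collar) are not hex nuts
Things that resemble listed ones, but are neither listed nor needed, are in the scene too. What is shaped like the part that bears nut_a_center but black is not meant. Of the things that look like the part that bears sweeper_grip, the smaller one is meant.

How it is judged (in metres and radians):
At the end, for the whole second after the job is handed in: Both nuts lie on the bench between the bay's walls with their centres at least 20 mm inside the mouth; the sweeper stands on the bench within 10 degrees of upright, its handle's centre at least 20 mm in front of the mouth's line; all at rest (x of nut_a_center in the frame of bay between 0.02 and 0.15 m and y of nut_a_center in the frame of bay between -0.11 and 0.11 m and height (world z) of each of nut_a_center, nut_b_center below 0.03 m and x of nut_b_center in the frame of bay between 0.02 and 0.15 m and y of nut_b_center in the frame of bay between -0.11 and 0.11 m and x of sweeper_grip in the frame of bay below -0.02 m and angle between sweeper_grip's own z axis and vertical below 0.17 rad and height (world z) of sweeper_grip between 0.065 and 0.085 m and linear speed of each of sweeper, nut_a, nut_b below 0.02 m/s); the robot touches nothing.
It fails at once if the robot itself touches a nut (contact force between any of the fingers, the arm and nut_a above 0.3 N or contact force between any of the fingers, the arm and nut_b above 0.3 N).
It also fails if it takes over 48 s, if anything falls off the work surface, if the arm or the gripper's body presses on something with over 40 N, if the wrist force passes 120 N, or if a joint passes its speed limit or range.

### The arm

A 6-joint arm with a two-finger parallel gripper is mounted at the origin on the work surface. World frame = base frame: x ahead of the robot, y to its left, z up, the work surface at z = 0. Lengths are in mm, angles in rad, forces in N, time in s.
With the tool pointing down it reaches from about 350 to 925 mm from the base axis. Payload 6.4 kg.
Tool frame: the origin (TCP) lies between the finger pads; the fingertips stand 19 mm ahead of it and the grasp point (between the pads) is the TCP (robot.nose_length is the distance from the TCP to the fingertips, in mm); z points along the fingers, x is the direction in which the jaws open and shut, and the axes are right-handed (so a half turn about z gives the same grasp; the last joint's range is limited). The gripper opens to 85 mm and grips with 20 to 120 N. Pads are 22 mm wide; open, the fingers measure 114 mm over their backs; the gripper's body (76 mm by 85 mm) begins 54 mm behind the grasp point. The pads swing forward as they close: fully open they stand 13 mm farther back than shut.
Start: joints at [-1.295, 0.245, 1.558, -0, 1.339, -0.174], TCP at [282.617, -585.356, 215.89] pointing down, gripper open.
Joint ranges: [-3.13, 3.13], [-1.02, 2.26], [0.13, 2.54], [-0.95, 4.09], [0.21, 2.88], [-2.74, 2.74]. Speed limits (rad/s): [2.57, 2.57, 3.14, 3.14, 3.14, 3.14].

### API

Orientations are given as a 3x3 rotation matrix whose columns are the frame's x, y, z axes.
In Python, from rig import robot gives the robot as it stands.
- The arm moves only by the shell command python3 -m inch 'ROWS' [OPENING] [FORCE]. ROWS is text: rows parted by semicolons, each of 6 numbers parted by spaces: the shift along the tool's x, y, z as a fraction of full scale, then the turn, a rotation vector about the tool's x, y, z as a fraction of full scale. In form: x y z wx wy wz; .... A call has 1 to 5 rows; each row shifts and turns the pose as measured when the row begins, along the tool's axes as they then stand; what a row does not reach is not made up. Full scale, the value 1, is 0.02 m for a shift and 5 degrees for a turn. A row lasts 1/10 s, in which the tool goes at most 50 mm and 8.59 degrees, less where a joint would pass 70% of its speed; a pose out of reach is approached as far as the arm can. A call with a number of a shift or a turn outside -1 to 1 is refused whole. A call with a gripper value outside its range is refused whole. OPENING is the gripper command: -1 is shut, 1 is fully open, values between are in proportion, set as the call begins (- or left out, the last holds). The fingers move at their own pace and stop on an object; FORCE is the grip in N (left out, the last holds). Time passes only in rows, so rows that do not move let the fingers close. It gives the time, the measured TCP pose, the force and the opening at its end, in the units of the state.
- robot.read_state(): the state, without advancing time (a new reading comes with each control period).
- robot.snapshot(name): name is "scene" or "top"; returns a dict with "frame" (420x560x3 uint8, red, green, blue), "fx", "fy", "cx", "cy" (pixels), "k1" (the pictures are not rectified: a ray, as slopes to the right and down, at radius r is drawn at 1 + k1 r^2 times it, then the intrinsics apply), "pose" (4x4, takes a point from camera to world coordinates). Camera axes: x right, y down, z forward; pixel columns grow to the right and rows downward; lengths in mm; the calibration is good to about 2 mm. A picture is of the moment at which its call begins. There is no depth.
- robot.close_job(): hands the job in, once; it reports no verdict.
The state is a dict: "time_s": time; "q": joint angles; "joint_vel": joint speeds; "tau": joint torques, N m; "position": TCP position; "tool_rot": TCP orientation; "force": force on the tool from outside, world axes, zero at the start; "torque": the same for the moment, N m; "gripper_width": finger opening in mm.
Only numpy, scipy, OpenCV 4.12 (cv2) and the standard library are available. Lean on these libraries where they do the work, as an engineer would, in place of code of your own. Each camera call takes 0.05 s, during which the arm holds its last target.

## Working session

There is one attempt and no reset: what is moved stays moved. The work goes in short steps, Python scripts to look and compute and a shell command to move; the robot and the scene stay as the last step left them, time stands still between calls to the robot, and variables do not carry over. Pictures are saved under pics/ and viewed, and the job is handed in when it is done.

```bash
ls; mkdir -p pics; python3 - <<'E'
from rig import robot
import cv2,numpy as np
for n in("scene","top"):
    s=robot.snapshot(n); cv2.imwrite(f"pics/{n}0.png",s["frame"][:,:,::-1]); print(n,s["fx"],s["fy"],s["cx"],s["cy"],s["k1"]);print(np.round(s["pose"],3).tolist())
st=robot.read_state();print(st)
E
```

```text
pics
scene 409.02290351227606 409.02290351227606 276.6709644410664 206.3151152380658 -0.00875690176590642
[[0.282, 0.75, -0.598, 931.599], [0.959, -0.218, 0.179, -135.324], [0.004, -0.624, -0.781, 668.859], [0.0, 0.0, 0.0, 1.0]]
top 522.6793724232451 522.6793724232451 269.979173871674 214.8184375416975 -0.048553146544197075
[[0.021, -0.994, 0.107, 363.774], [-1.0, -0.019, 0.016, -20.83], [-0.014, -0.108, -0.994, 1075.827], [0.0, 0.0, 0.0, 1.0]]
{'time_s': 0.1, 'q': array([-1.29507653e+00,  2.45742911e-01,  1.55888179e+00, -2.42612660e-05,
        1.33870360e+00, -1.74091198e-01]), 'joint_vel': array([ 0.00039217,  0.00115586, -0.00318594, -0.00131764,  0.00084937,
       -0.00104264]), 'tau': array([-2.44298644e-04, -4.30671179e+01, -3.27128863e+01, -1.83902216e-04,
        2.80424429e-03, -6.63211395e-06]), 'position': array([ 282.47678741, -584.82988064,  214.89693442]), 'tool_rot': array([[ 4.34799953e-01, -9.00526932e-01, -4.95231968e-04],
       [-9.00525438e-01, -4.34800147e-01,  1.66366696e-03],
       [-1.71350384e-03, -2.77393334e-04, -9.99998493e-01]]), 'force': array([ 0.70213139,  0.25977758, -0.21843472]), 'torque': array([ 0.00281892,  0.01701339, -0.02813622]), 'gripper_width': 85.5087609762344}
```

View pics/scene0.png

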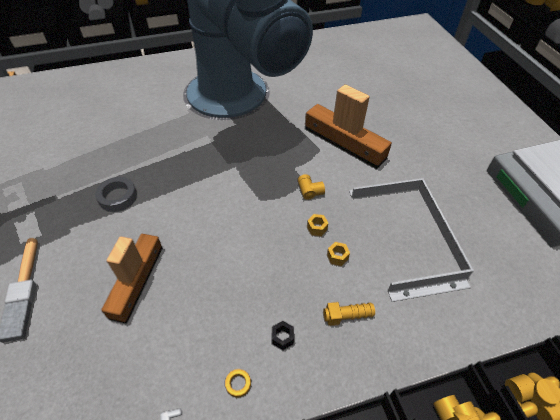

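View pics/top0.png

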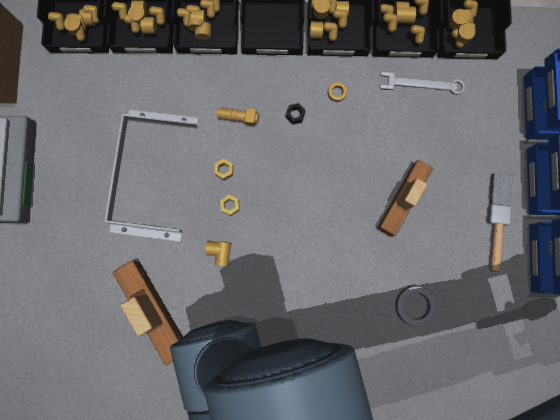

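The candidate sweepers in the top view are at (405,198) and at (148,310), the second of which looks larger. The brass hex nuts are at (224,169) and (230,205). The black hex at (295,114) is excluded, and the collar, elbow and hose tail are not nuts. I'll confirm this in enlarged crops.

```bash
cat > h.py <<'E'
import numpy as np,cv2
from rig import robot
def ray(s,u,v):
    K=np.array([[s["fx"],0,s["cx"]],[0,s["fy"],s["cy"]],[0,0,1]])
    p=cv2.undistortPoints(np.array([[[u,v]]],float),K,np.array([s["k1"],0,0,0,0.]))[0,0]
    return s["pose"][:3,3],s["pose"][:3,:3]@np.array([p[0],p[1],1])
def at(s,u,v,z):
    o,d=ray(s,u,v); return o+d*(z-o[2])/d[2]
def proj(s,P):
    P=np.asarray(P,float).reshape(-1,3); T=np.linalg.inv(s["pose"]); p=(T[:3,:3]@P.T).T+T[:3,3]
    K=np.array([[s["fx"],0,s["cx"]],[0,s["fy"],s["cy"]],[0,0,1]])
    return cv2.projectPoints(p,np.zeros(3),np.zeros(3),K,np.array([s["k1"],0,0,0,0.]))[0][:,0]
def crop(s,name,u0,v0,u1,v1,k):
    im=cv2.resize(s["frame"][v0:v1,u0:u1,::-1],None,fx=k,fy=k,interpolation=cv2.INTER_CUBIC)
    for u in range((u0//20+1)*20,u1,20):
        cv2.line(im,((u-u0)*k,0),((u-u0)*k,6),(0,0,255),1);cv2.putText(im,str(u),((u-u0)*k-10,18),0,.4,(0,0,255),1)
    for v in range((v0//20+1)*20,v1,20):
        cv2.line(im,(0,(v-v0)*k),(6,(v-v0)*k),(0,0,255),1);cv2.putText(im,str(v),(8,(v-v0)*k+4),0,.4,(0,0,255),1)
    cv2.imwrite(f"pics/{name}.png",im)
E
python3 - <<'E'
from h import *
s=robot.snapshot("top")
crop(s,"t_sw",360,140,450,250,5)
crop(s,"t_bay",95,95,270,280,3)
s=robot.snapshot("scene")
crop(s,"s_sw",90,220,175,330,5)
E
```

```text
(no output)
```

View pics/t_sw.png

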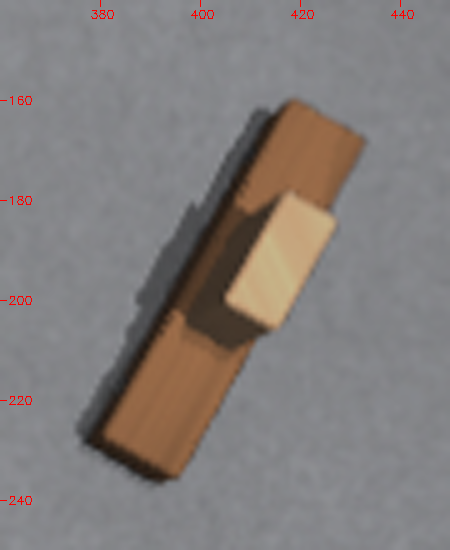

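View pics/t_bay.png

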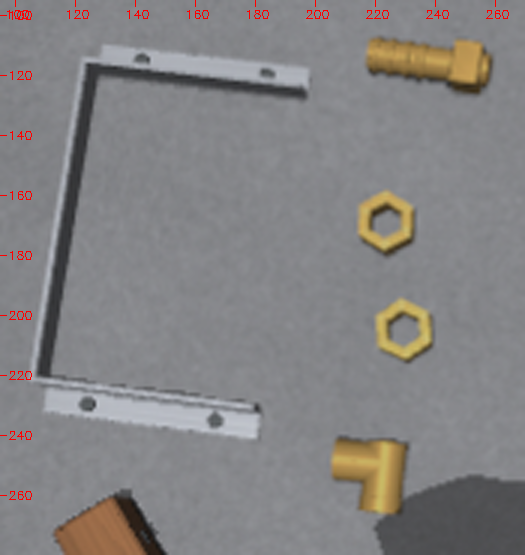

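View pics/s_sw.png

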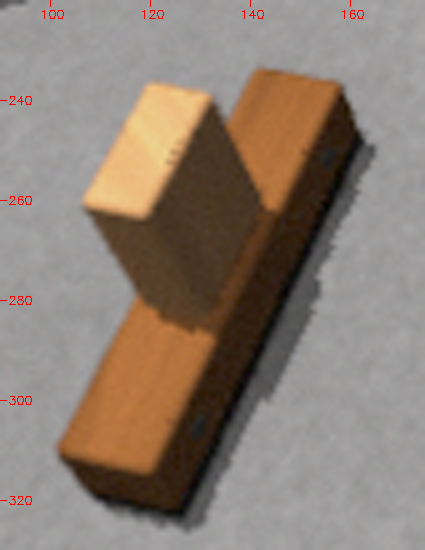

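```bash
python3 - <<'E'
from h import *
np.set_printoptions(precision=1,suppress=True)
t=robot.snapshot("top");s=robot.snapshot("scene")
crop(s,"s_bay",280,160,500,320,3)
print("small head top z40"); H=[at(t,*p,40)[:2] for p in[(418.5,160),(433,168),(396,235.5),(381,227)]]
Hs=[at(s,*p,40)[:2] for p in[(142,234),(157.5,237),(121,315),(101.5,310)]]
for Q in(H,Hs):
    Q=np.array(Q);print(Q.tolist(),"c",Q.mean(0),"sides",[np.linalg.norm(Q[i]-Q[i-1]) for i in range(4)])
    d=(Q[3]+Q[2]-Q[0]-Q[1]);print("long ang",np.degrees(np.arctan2(d[1],d[0])))
for c,P in((t,[(418,178.5),(427,183.5),(414.5,206),(405,200)]),(s,[(119,237),(132,239.5),(120,263.5),(107,261)])):
    Q=np.array([at(c,*p,110)[:2] for p in P]);print("handle",Q.mean(0),[np.linalg.norm(Q[i]-Q[i-1]) for i in range(4)])
print("large head edge",np.linalg.norm(at(t,114,270,40)-at(t,165,363,40)))
for n,p,q in(("A",(223.5,168.5),(339,252)),("B",(230,205),(318,223))):
    print(n,at(t,*p,20)[:2],at(s,*q,20)[:2])
print("bay wall top z30:",[at(t,*p,30)[:2] for p in((197,125),(124,115.5),(107,220.5),(180.5,229))])
print("bay scene:",[at(s,*p,30)[:2] for p in((391,284),(470,270),(424,181),(353,191))])
E
```

```text
small head top z40
[[592.700439806672, -301.5372462404057], [576.895489461138, -330.67573799558124], [439.2470200867908, -255.1212670647849], [455.60133463778516, -225.3304084423484]] c [ 516.1 -278.2] sides [np.float64(156.8554964458973), np.float64(33.14887867170211), np.float64(157.02095146423343), np.float64(33.98468569657314)]
long ang 151.0852177054134
[[443.7739755978984, -250.9599187125894], [458.6660352920888, -223.92203916292186], [596.5504230470356, -297.39386115960895], [578.7939342308814, -327.57432707439904]] c [ 519.4 -275. ] sides [np.float64(155.24225197375412), np.float64(30.867788590659675), np.float64(156.23768115940976), np.float64(35.016473521929846)]
long ang -28.808994821654732
handle [ 516.3 -277.4] [np.float64(48.01873894782289), np.float64(19.135952870140862), np.float64(49.130903209348546), np.float64(20.767553054262585)]
handle [ 519.8 -275.4] [np.float64(46.49304348310479), np.float64(23.05469358090808), np.float64(46.25714438642668), np.float64(22.08113802943593)]
large head edge 209.05056694564993
A [571.7  93.6] [572.3  94.4]
B [496.4  78. ] [498.1  79.8]
bay wall top z30: [array([659.9, 150.1]), array([678.1, 303.2]), array([458.7, 326.3]), array([444.5, 175.6])]
bay scene: [array([664.2, 153.4]), array([678.7, 301.6]), array([463.9, 329. ]), array([447.9, 173.9])]
```

View pics/s_bay.png

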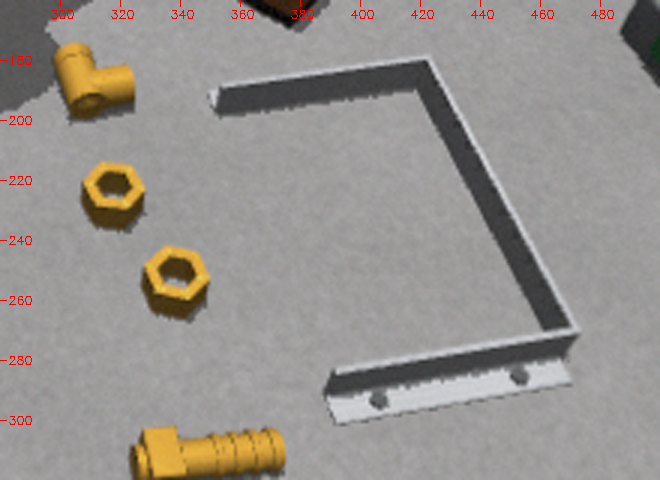

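The small head measures about 157 mm against 160 mm given, and the other about 209 mm, so the sweeper at (405,198) is the one meant. It is centred near (518,-276), with its thin axis at about 61°. The nuts are at A (572,94) and B (497,79). The bay mouth midpoint is near (554,163), and the bay's x axis points at about 84°. I'll turn the tool first.

```bash
cat >> h.py <<'E'
def go(x,y,z,yaw=None):
    st=robot.read_state();R=st["tool_rot"];p=st["position"]
    d=R.T@(np.array([x,y,z])-p)
    a=np.degrees(np.arctan2(R[1,0],R[0,0]))
    print("t",round(st["time_s"],2),"pos",np.round(p,1),"toolx yaw",round(a,2),"tilt",np.round(R[:2,2],4),"F",np.round(st["force"],1),"w",round(st["gripper_width"],1))
    print("shift in full scales",np.round(d/20,3), "turn wz", None if yaw is None else round(-((yaw-a+180)%360-180)/5,3))
E
python3 -m inch '0 0 0 0 0 1;0 0 0 0 0 1;0 0 0 0 0 1;0 0 0 0 0 1;0 0 0 0 0 1'
python3 -m inch '0 0 0 0 0 1;0 0 0 0 0 1;0 0 0 0 0 1;0 0 0 0 0 1;0 0 0 0 0 1'
python3 -c "
from h import *
go(518,-276.5,170,-119)"
```

```text
time_s: 0.8
position: [282.5, -584.8, 214.8]
tool_rot: [[-0.004, -1.0, -0.0], [-1.0, 0.004, 0.002], [-0.002, 0.0, -1.0]]
force: [0.3, -0.2, -0.3]
gripper_width: 85.0
time_s: 1.3
position: [282.4, -584.5, 214.3]
tool_rot: [[-0.443, -0.897, -0.001], [-0.897, 0.443, 0.003], [-0.002, 0.002, -1.0]]
force: [-0.4, 0.5, -0.9]
gripper_width: 85.2
t 1.3 pos [ 282.4 -584.5  214.3] toolx yaw -116.28 tilt [-0.0008  0.0027] F [-0.4  0.5 -0.9] w 85.2
shift in full scales [-19.019  -3.752   2.245] turn wz 0.544
```

```bash

python3 -m inch '0 0 0 0 0 0.5;-1 -0.15 0 0 0 0;-1 -0.15 0 0 0 0;-1 -0.15 0 0 0 0;-1 -0.15 0 0 0 0' >/dev/null
python3 -m inch '-1 -0.15 0 0 0 0;-1 -0.15 0 0 0 0;-1 -0.15 0 0 0 0;-1 -0.15 0 0 0 0;-1 -0.15 0 0 0 0' >/dev/null
python3 -m inch '-1 -0.15 0 0 0 0;-1 -0.15 0 0 0 0;-1 -0.15 0 0 0 0;-1 -0.15 0 0 0 0;-1 -0.15 0 0 0 0'
python3 -c "
from h import *
go(518,-276.5,170,-119)"
```

```text
time_s: 2.8
position: [468.1, -330.4, 215.3]
tool_rot: [[-0.468, -0.883, 0.001], [-0.883, 0.468, 0.005], [-0.005, 0.001, -1.0]]
force: [0.8, 0.4, 0.3]
gripper_width: 85.7
t 2.8 pos [ 468.1 -330.4  215.3] toolx yaw -117.94 tilt [0.0011 0.005 ] F [0.8 0.4 0.3] w 85.7
shift in full scales [-3.541 -0.945  2.279] turn wz 0.213
```

```bash

python3 -m inch '-0.9 -0.25 0 0 0 0.2;-0.9 -0.25 0 0 0 0;-0.9 -0.25 0.3 0 0 0;-0.8 -0.2 0.5 0 0 0;0 0 0 0 0 0'
python3 - <<'E'
from h import *
go(518,-276.5,78,-119)
t=robot.snapshot("top"); crop(t,"t1",340,120,460,270,4)
s=robot.snapshot("scene"); crop(s,"s1",60,150,220,330,3)
E
```

```text
time_s: 3.3
position: [522.7, -264.5, 200.1]
tool_rot: [[-0.474, -0.881, 0.003], [-0.881, 0.474, 0.005], [-0.006, 0.0, -1.0]]
force: [-0.0, -0.0, -0.4]
gripper_width: 85.6
t 3.3 pos [ 522.7 -264.5  200.1] toolx yaw -118.27 tilt [0.0026 0.0053] F [-0.  -0.  -0.4] w 85.6
shift in full scales [ 0.673 -0.078  6.1  ] turn wz 0.147
```

View pics/s1.png

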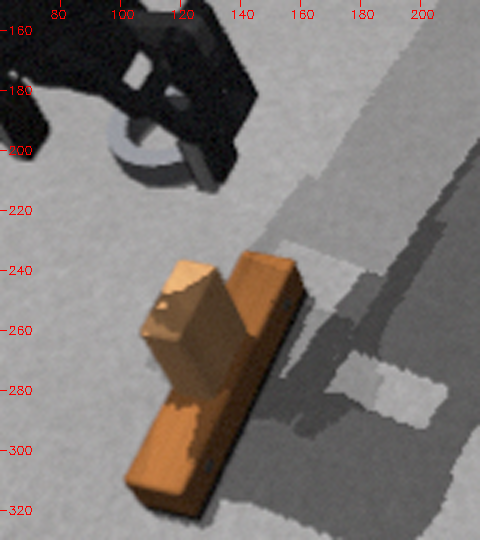

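View pics/t1.png

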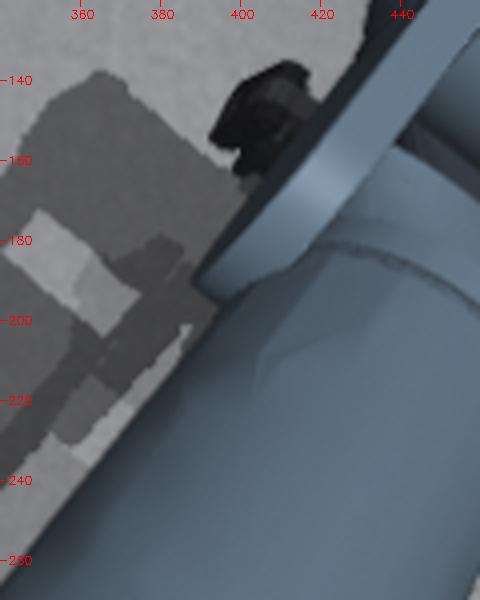

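Handle top at about (121,248) in the scene view, fingers well above it and on either side. I'll centre on it, then go down.

```bash

python3 -m inch '0.67 -0.08 0.3 0 0 0.15;0 0 0.7 0 0 0;0 0 0.7 0 0 0;0 0 0 0 0 0'
python3 - <<'E'
from h import *
go(518,-276.5,78,-119)
s=robot.snapshot("scene"); crop(s,"s2",60,150,220,330,3)
E
```

```text
time_s: 3.8
position: [515.9, -282.0, 165.8]
tool_rot: [[-0.49, -0.872, 0.005], [-0.872, 0.49, 0.002], [-0.004, -0.004, -1.0]]
force: [-0.3, 0.0, -0.7]
gripper_width: 85.7
t 3.8 pos [ 515.9 -282.   165.8] toolx yaw -119.34 tilt [0.0051 0.0016] F [-0.3  0.  -0.7] w 85.7
shift in full scales [-0.271  0.06   4.389] turn wz -0.068
```

View pics/s2.png

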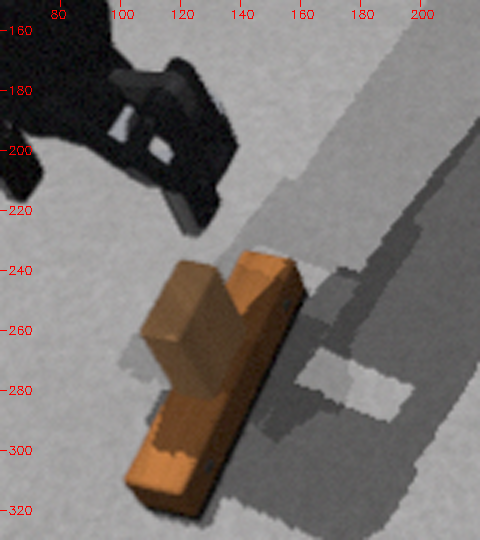

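```bash

python3 -m inch '-0.27 0.06 0.6 0 0 0;0 0 0.8 0 0 0;0 0 0.8 0 0 0;0 0 0.7 0 0 0;0 0 0 0 0 0'
python3 - <<'E'
from h import *
go(518,-276.5,78,-119)
s=robot.snapshot("scene"); crop(s,"s3",60,150,220,330,3)
E
```

```text
time_s: 4.35
position: [519.0, -276.0, 105.3]
tool_rot: [[-0.49, -0.872, 0.007], [-0.872, 0.49, 0.0], [-0.004, -0.006, -1.0]]
force: [-0.2, 0.3, 0.7]
gripper_width: 85.3
t 4.35 pos [ 519.  -276.   105.3] toolx yaw -119.35 tilt [0.0073 0.0003] F [-0.2  0.3  0.7] w 85.3
shift in full scales [0.051 0.041 1.363] turn wz -0.07
```

View pics/s3.png

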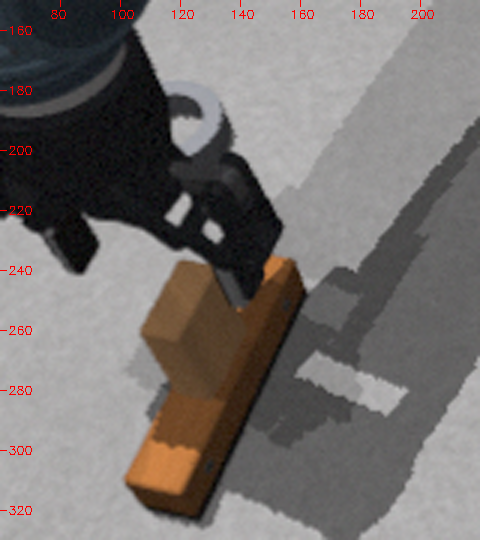

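```bash

python3 -m inch '0.05 0.04 0.7 0 0 -0.07;0 0 0.6 0 0 0;0 0 0 0 0 0'
python3 -m inch '0 0 0 0 0 0;0 0 0 0 0 0;0 0 0 0 0 0;0 0 0 0 0 0;0 0 0 0 0 0' -1 50
python3 -m inch '0 0 0 0 0 0;0 0 0 0 0 0;0 0 0 0 0 0;0 0 0 0 0 0;0 0 0 0 0 0'
python3 - <<'E'
from h import *
go(518,-276.5,78,-119)
s=robot.snapshot("scene"); crop(s,"s4",60,150,220,330,3)
E
```

```text
time_s: 4.7
position: [519.7, -277.7, 80.0]
tool_rot: [[-0.484, -0.875, 0.011], [-0.875, 0.484, -0.003], [-0.003, -0.011, -1.0]]
force: [-0.1, -0.1, -0.1]
gripper_width: 85.4
time_s: 5.2
position: [520.5, -278.5, 81.4]
tool_rot: [[-0.484, -0.875, 0.013], [-0.875, 0.484, -0.005], [-0.002, -0.014, -1.0]]
force: [0.7, 0.4, -1.1]
gripper_width: 22.7
time_s: 5.7
position: [520.4, -278.4, 81.2]
tool_rot: [[-0.484, -0.875, 0.013], [-0.875, 0.484, -0.004], [-0.002, -0.014, -1.0]]
force: [-0.1, 0.3, -1.2]
gripper_width: 22.4
t 5.7 pos [ 520.4 -278.4   81.2] toolx yaw -118.96 tilt [ 0.0132 -0.0045] F [-0.1  0.3 -1.2] w 22.4
shift in full scales [-0.025  0.154  0.158] turn wz 0.007
```

View pics/s4.png

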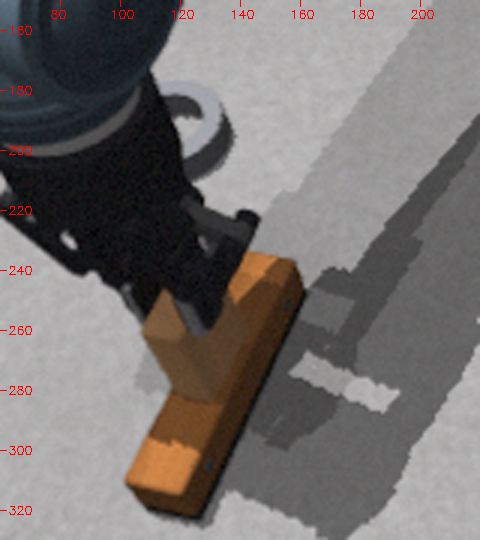

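Gripped: opening 22.4 mm on the 24 mm handle. Next I'll lift a little and turn to the bay's direction.

```bash

python3 -m inch '0 0 -0.5 0 0 0;0 0 -0.5 0 0 -0.9;0 0 0 0 0 -1;0 0 0 0 0 -1;0 0 0 0 0 -1'
python3 -m inch '0 0 0 0 0 -0.6;0 0 0 0 0 0'
python3 - <<'E'
from h import *
go(529,5,95,-96.1)
E
```

```text
time_s: 6.25
position: [519.4, -277.5, 103.1]
tool_rot: [[-0.152, -0.988, 0.012], [-0.988, 0.152, -0.003], [0.001, -0.012, -1.0]]
force: [-0.1, 0.8, -2.6]
gripper_width: 22.7
time_s: 6.45
position: [519.4, -277.4, 104.0]
tool_rot: [[-0.097, -0.995, 0.012], [-0.995, 0.097, -0.003], [0.002, -0.012, -1.0]]
force: [-0.3, -0.4, -1.3]
gripper_width: 22.6
t 6.45 pos [ 519.4 -277.4  104. ] toolx yaw -95.55 tilt [ 0.0117 -0.0029] F [-0.3 -0.4 -1.3] w 22.6
shift in full scales [-14.102   0.892   0.414] turn wz 0.109
```

```bash

python3 -m inch '-1 0.06 0 0 0 0.1;-1 0.06 0 0 0 0;-1 0.06 0 0 0 0;-1 0.06 0 0 0 0;-1 0.06 0 0 0 0'
python3 -m inch '-1 0.06 0 0 0 0;-1 0.06 0 0 0 0;-1 0.06 0 0 0 0;-1 0.06 0 0 0 0;-1 0.06 0 0 0 0'
python3 -m inch '-0.8 0.06 0 0 0 0;0 0 0 0 0 0'
python3 - <<'E'
from h import *
go(529,5,84,-96.1)
t=robot.snapshot("top"); cv2.imwrite("pics/t5.png",t["frame"][:,:,::-1])
s=robot.snapshot("scene"); crop(s,"s5",120,130,380,330,3)
E
```

```text
time_s: 6.95
position: [524.2, -176.6, 105.6]
tool_rot: [[-0.117, -0.993, 0.013], [-0.993, 0.117, -0.004], [0.003, -0.013, -1.0]]
force: [-0.5, 0.2, -2.4]
gripper_width: 22.7
time_s: 7.45
position: [530.0, -72.3, 106.8]
tool_rot: [[-0.124, -0.992, 0.013], [-0.992, 0.124, -0.004], [0.002, -0.014, -1.0]]
force: [-0.3, -0.0, -2.0]
gripper_width: 23.1
time_s: 7.65
position: [530.4, -53.4, 107.1]
tool_rot: [[-0.124, -0.992, 0.013], [-0.992, 0.124, -0.003], [0.002, -0.013, -1.0]]
force: [-0.4, -0.3, -3.4]
gripper_width: 22.5
t 7.65 pos [530.4 -53.4 107.1] toolx yaw -97.13 tilt [ 0.013  -0.0035] F [-0.4 -0.3 -3.4] w 22.5
shift in full scales [-2.893  0.448  1.146] turn wz -0.205
```

View pics/s5.png

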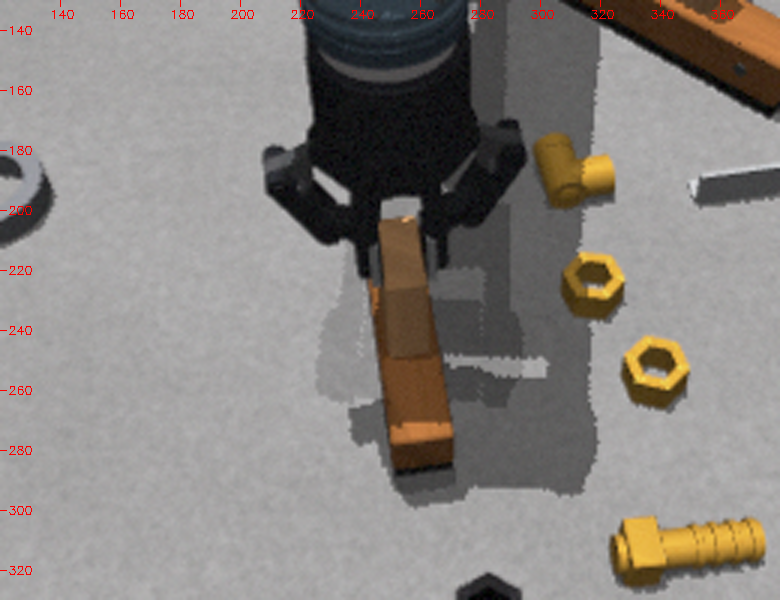

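View pics/t5.png

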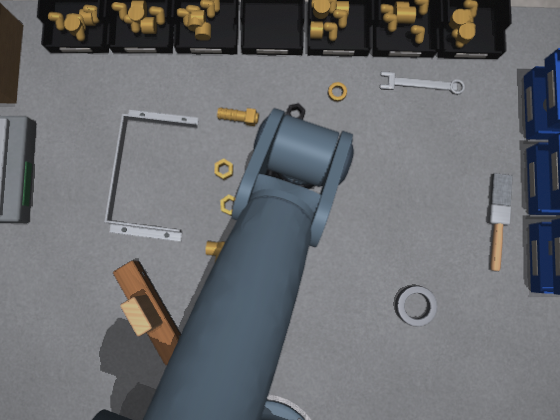

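```bash

python3 -m inch '-0.5 0.2 0.4 0 0 -0.2;-0.5 0.2 0.4 0 0 0;-0.3 0 0.3 0 0 0;0 0 0 0 0 0'
python3 - <<'E'
from h import *
go(529,5,83,-96.1)
s=robot.snapshot("scene"); crop(s,"s6",160,130,400,330,3)
E
```

```text
time_s: 8.15
position: [525.0, -28.0, 82.9]
tool_rot: [[-0.11, -0.994, 0.013], [-0.994, 0.11, -0.004], [0.003, -0.013, -1.0]]
force: [-0.1, 0.2, -2.5]
gripper_width: 22.3
t 8.15 pos [525.  -28.   82.9] toolx yaw -96.31 tilt [ 0.0125 -0.0044] F [-0.1  0.2 -2.5] w 22.3
shift in full scales [-1.662 -0.016 -0.012] turn wz -0.043
```

View pics/s6.png

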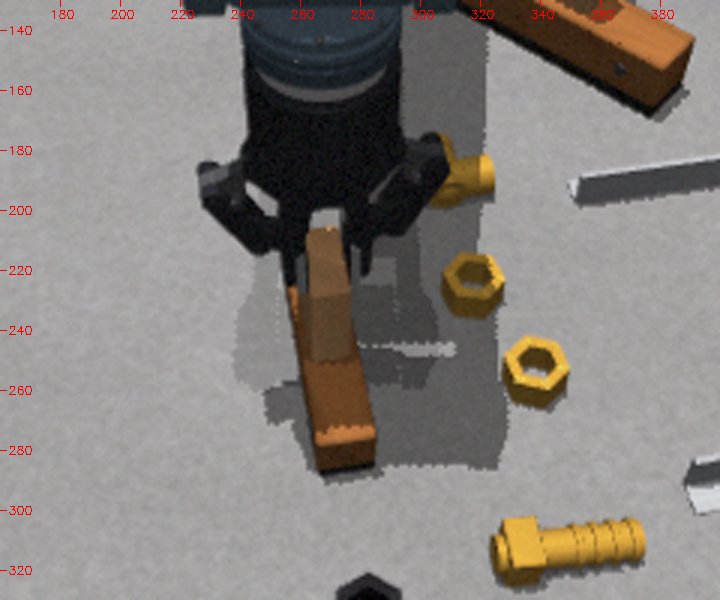

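The head sits low and clear behind both nuts, so I'll push along the bay's x axis.

```bash

python3 -m inch '-0.7 0 0 0 0 0;-0.7 0 0 0 0 0;-0.7 0 0 0 0 0;-0.7 0 0 0 0 0;-0.7 0 0 0 0 0'
python3 -m inch '0 0 0 0 0 0'
python3 - <<'E'
from h import *
go(547.5,178,83,-96.1)
s=robot.snapshot("scene"); crop(s,"s7",240,140,480,330,3)
E
```

```text
time_s: 8.7
position: [534.6, 45.5, 83.9]
tool_rot: [[-0.112, -0.994, 0.015], [-0.994, 0.112, -0.005], [0.004, -0.015, -1.0]]
force: [-0.9, -0.8, -2.2]
gripper_width: 22.7
time_s: 8.8
position: [534.7, 47.5, 84.0]
tool_rot: [[-0.11, -0.994, 0.015], [-0.994, 0.11, -0.005], [0.003, -0.016, -1.0]]
force: [0.3, -0.1, -1.5]
gripper_width: 22.5
t 8.8 pos [534.7  47.5  84. ] toolx yaw -96.29 tilt [ 0.0151 -0.0051] F [ 0.3 -0.1 -1.5] w 22.5
shift in full scales [-6.555  0.078  0.026] turn wz -0.039
```

View pics/s7.png

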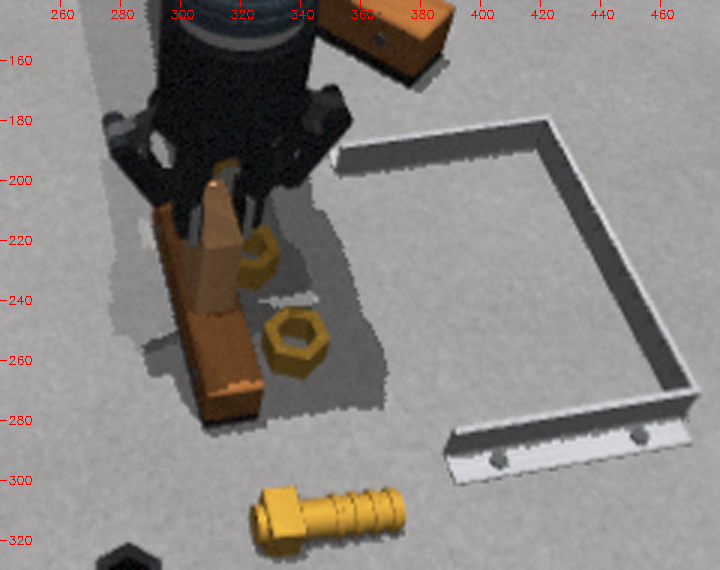

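The near end of the head, at about (255,270), clears the hose tail, and both nuts are ahead of the face. I'll keep pushing.

```bash

python3 -m inch '-0.6 0.02 0.02 0 0 0;-0.7 0.02 0.02 0 0 0;-0.7 0.02 0.02 0 0 0;-0.7 0.02 0 0 0 0;-0.6 0 0 0 0 0'
python3 - <<'E'
from h import *
go(547.5,178,83,-96.1)
s=robot.snapshot("scene"); crop(s,"s8",240,140,480,330,3)
E
```

```text
time_s: 9.35
position: [541.4, 115.0, 83.0]
tool_rot: [[-0.112, -0.994, 0.016], [-0.994, 0.112, -0.009], [0.007, -0.017, -1.0]]
force: [-0.9, -2.3, -0.7]
gripper_width: 22.4
t 9.35 pos [541.4 115.   83. ] toolx yaw -96.43 tilt [ 0.0159 -0.0088] F [-0.9 -2.3 -0.7] w 22.4
shift in full scales [-3.164  0.047 -0.025] turn wz -0.067
```

View pics/s8.png

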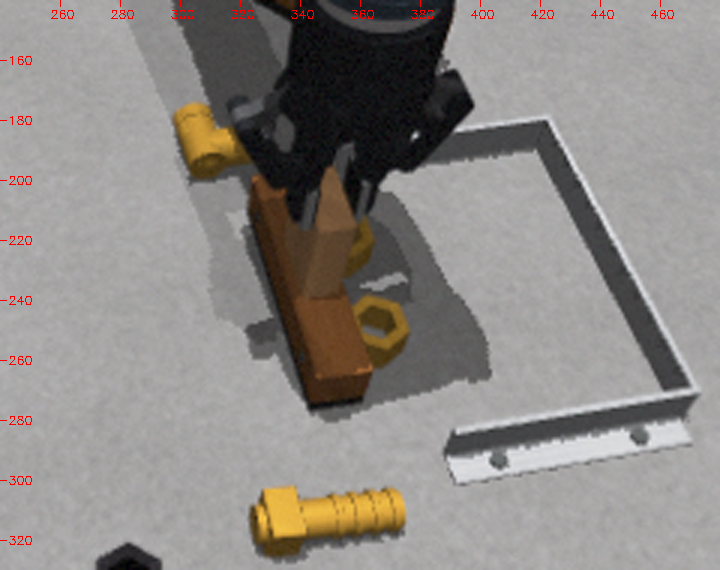

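Both nuts are being pushed, and the head sits between the wall lines at (340,195) and (450,285). Next stretch.

```bash

python3 -m inch '-0.6 0.01 0 0 0 0;-0.6 0.01 0 0 0 0;-0.6 0.01 0 0 0 0;-0.6 0 0 0 0 0;-0.5 0 0 0 0 0'
python3 -m inch '-0.3 0 0 0 0 0;0 0 0 0 0 0'
python3 - <<'E'
from h import *
go(547.5,178,83,-96.1)
s=robot.snapshot("scene"); crop(s,"s9",240,140,480,330,3)
E
```

```text
time_s: 9.9
position: [547.5, 178.8, 82.5]
tool_rot: [[-0.111, -0.994, 0.016], [-0.994, 0.111, -0.008], [0.006, -0.016, -1.0]]
force: [-0.5, -2.3, -0.2]
gripper_width: 22.7
time_s: 10.1
position: [548.2, 186.9, 82.3]
tool_rot: [[-0.11, -0.994, 0.016], [-0.994, 0.11, -0.007], [0.006, -0.016, -1.0]]
force: [0.0, -1.1, -2.8]
gripper_width: 22.6
t 10.1 pos [548.2 186.9  82.3] toolx yaw -96.31 tilt [ 0.0155 -0.0074] F [ 0.  -1.1 -2.8] w 22.6
shift in full scales [ 0.448 -0.014 -0.033] turn wz -0.043
```

View pics/s9.png

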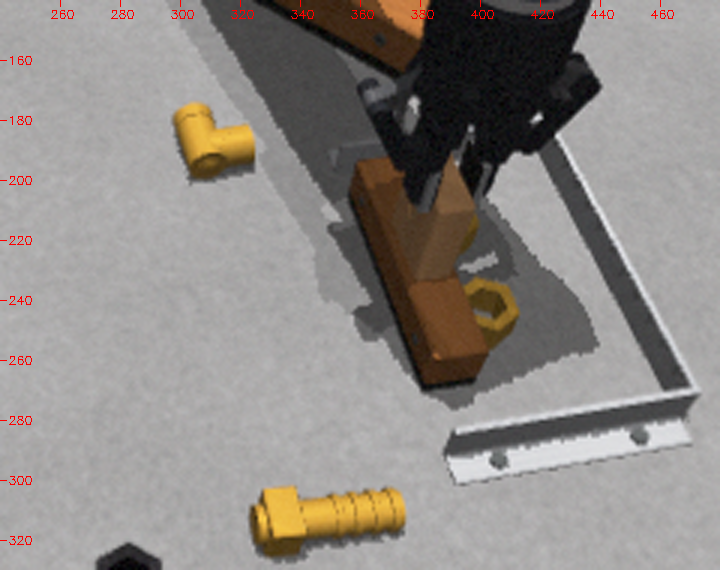

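The head's face is about 41 mm inside the mouth with both nuts ahead of it. I'll draw back about 150 mm.

```bash

python3 -m inch '0.5 0 0 0 0 0;0.8 0 0 0 0 0;0.8 0 0 0 0 0;0.8 0 0 0 0 0;0.8 0 0 0 0 0'
python3 -m inch '0.8 0 0 0 0 0;0.8 0 0 0 0 0;0.8 0 0 0 0 0;0.8 0 0 0 0 0;0.5 0 0 0 0 0'
python3 -m inch '0 0 0 0 0 0'
python3 - <<'E'
from h import *
go(530,25,81,-96.1)
s=robot.snapshot("scene"); crop(s,"s10",220,130,480,330,3)
E
```

```text
time_s: 10.65
position: [538.4, 107.7, 81.9]
tool_rot: [[-0.111, -0.994, 0.014], [-0.994, 0.111, -0.006], [0.004, -0.015, -1.0]]
force: [0.7, -0.9, -2.3]
gripper_width: 22.5
time_s: 11.15
position: [526.9, 23.5, 81.9]
tool_rot: [[-0.119, -0.993, 0.014], [-0.993, 0.119, -0.006], [0.004, -0.014, -1.0]]
force: [0.2, 0.5, -2.4]
gripper_width: 22.7
time_s: 11.25
position: [526.6, 21.7, 81.9]
tool_rot: [[-0.122, -0.992, 0.014], [-0.992, 0.122, -0.006], [0.004, -0.014, -1.0]]
force: [-0.1, 0.2, -2.1]
gripper_width: 22.7
t 11.25 pos [526.6  21.7  81.9] toolx yaw -97.03 tilt [ 0.0136 -0.006 ] F [-0.1  0.2 -2.1] w 22.7
shift in full scales [-0.184 -0.149  0.047] turn wz -0.186
```

View pics/s10.png

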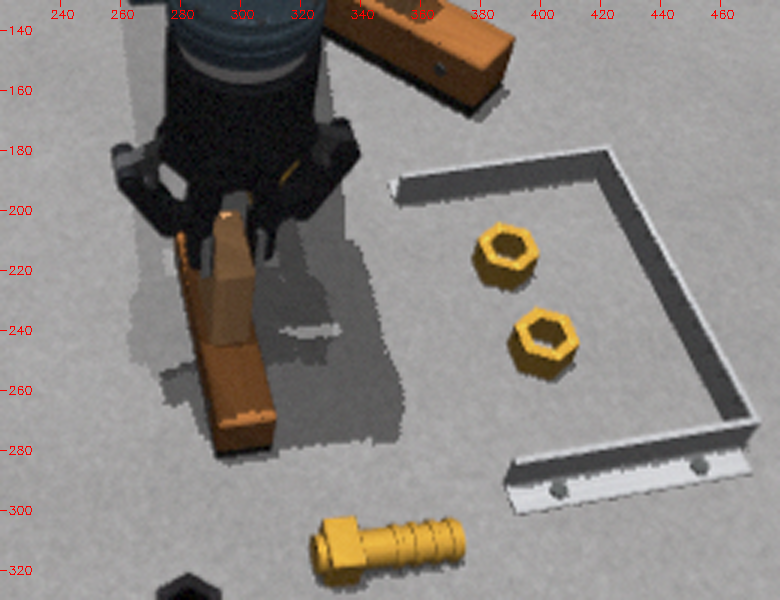

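Both nuts, with tops at about (389,211) and (401,242), are well inside the walls. The wrist force of −2.1 N shows the sweeper is still hanging, so I'll set it down gently.

```bash

python3 -m inch '0 0 0.05 0 0 0;0 0 0 0 0 0'
python3 -m inch '0 0 0.06 0 0 0;0 0 0 0 0 0'
python3 - <<'E'
from h import *
s=robot.snapshot("scene")
u=np.array([.106,.994]);v=np.array([-.994,.106])
for p in((389.3,211),(401.5,242)):
    q=at(s,*p,24)[:2]-[554,163]; print("bay",q@u,q@v)
E
```

```text
time_s: 11.5
position: [526.9, 22.6, 81.4]
tool_rot: [[-0.122, -0.992, 0.014], [-0.993, 0.122, -0.005], [0.004, -0.015, -1.0]]
force: [0.4, -0.4, -1.9]
gripper_width: 22.7
time_s: 11.7
position: [527.4, 23.2, 81.5]
tool_rot: [[-0.12, -0.993, 0.014], [-0.993, 0.12, -0.006], [0.005, -0.015, -1.0]]
force: [-0.1, 0.1, -1.2]
gripper_width: 22.5
bay 58.191734544540786 47.73524372077531
bay 55.0811591803941 -27.195881042410893
```

```bash

python3 -m inch '0 0 0.08 0 0 0;0 0 0.05 0 0 0;0 0 0 0 0 0'
python3 -m inch '0 0 0.08 0 0 0;0 0 0 0 0 0'
```

```text
time_s: 12.05
position: [528.0, 23.6, 81.4]
tool_rot: [[-0.117, -0.993, 0.013], [-0.993, 0.117, -0.008], [0.006, -0.014, -1.0]]
force: [0.3, 1.4, -2.4]
gripper_width: 22.6
time_s: 12.25
position: [528.5, 23.7, 81.5]
tool_rot: [[-0.116, -0.993, 0.013], [-0.993, 0.116, -0.008], [0.007, -0.014, -1.0]]
force: [0.2, 0.2, -2.0]
gripper_width: 22.3
```

```bash

python3 -m inch '0 0 0.15 0 0 0;0 0 0 0 0 0'
python3 -m inch '0 0 0.1 0 0 0;0 0 0 0 0 0'
python3 -c "
from h import *
s=robot.snapshot('scene'); crop(s,'s11',250,170,340,300,5)"
```

```text
time_s: 12.45
position: [529.3, 23.6, 81.8]
tool_rot: [[-0.115, -0.993, 0.013], [-0.993, 0.115, -0.009], [0.008, -0.014, -1.0]]
force: [0.1, -0.6, -2.2]
gripper_width: 22.8
time_s: 12.65
position: [530.0, 23.5, 81.4]
tool_rot: [[-0.115, -0.993, 0.013], [-0.993, 0.115, -0.01], [0.008, -0.014, -1.0]]
force: [-1.2, -0.3, -1.0]
gripper_width: 23.0
```

View pics/s11.png

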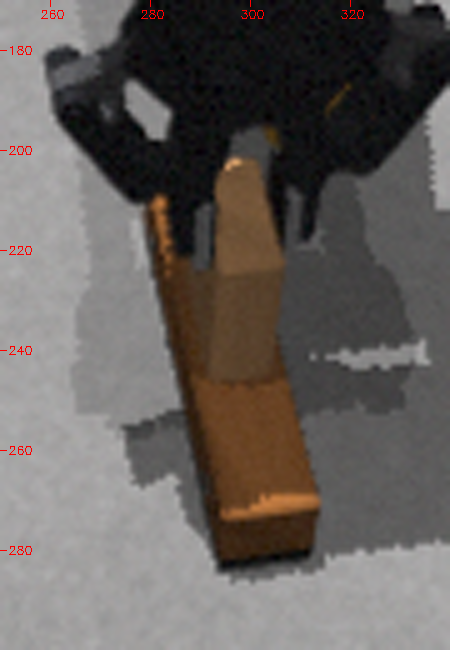

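The height reads 81.4 mm against 81.2 mm when gripped, so the sole is within a fraction of a millimetre of the bench. Small steps no longer change it, so I'll release here.

```bash

python3 -m inch '0 0 0 0 0 0;0 0 0 0 0 0;0 0 0 0 0 0;0 0 0 0 0 0;0 0 0 0 0 0' 1 20
python3 -m inch '0 0 0 0 0 0;0 0 0 0 0 0'
python3 - <<'E'
from h import *
go(530,23.5,200)
s=robot.snapshot('scene'); crop(s,'s12',220,130,380,300,4)
E
```

```text
time_s: 13.2
position: [529.7, 23.9, 79.5]
tool_rot: [[-0.115, -0.993, 0.013], [-0.993, 0.115, -0.009], [0.008, -0.014, -1.0]]
force: [0.1, 0.7, -0.4]
gripper_width: 85.6
time_s: 13.4
position: [529.6, 23.9, 79.3]
tool_rot: [[-0.115, -0.993, 0.013], [-0.993, 0.115, -0.009], [0.008, -0.014, -1.0]]
force: [0.5, -0.2, 0.1]
gripper_width: 85.4
t 13.4 pos [529.6  23.9  79.3] toolx yaw -96.59 tilt [ 0.0127 -0.0091] F [ 0.5 -0.2  0.1] w 85.4
shift in full scales [ 0.064 -0.103 -6.032] turn wz None
```

View pics/s12.png

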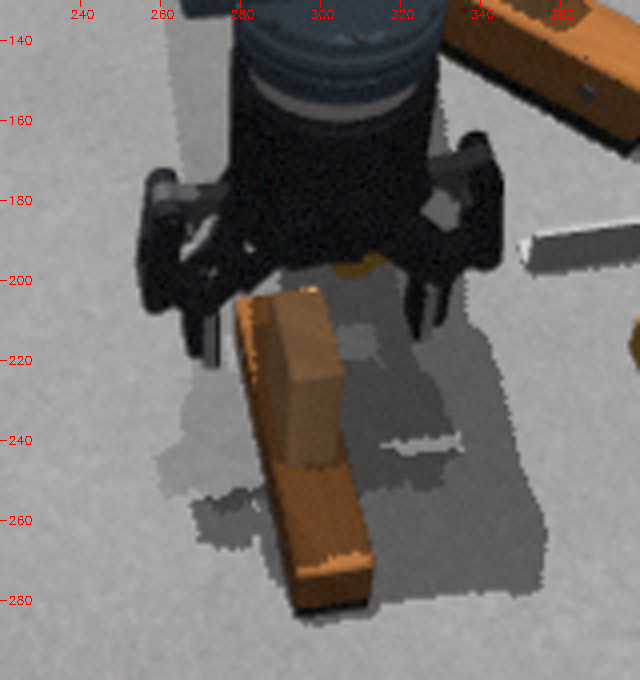

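The sweeper is standing free between the open fingers. I'll lift straight up.

```bash

python3 -m inch '0 0 -0.6 0 0 0;0 0 -0.8 0 0 0;0 0 -1 0 0 0;0 0 -1 0 0 0;0 0 -1 0 0 0'
python3 -m inch '0 0 -1 0 0 0;0 0 -1 0 0 0;0 0 -1 0 0 0;0 0 0 0 0 0;0 0 0 0 0 0'
python3 - <<'E'
from h import *
s=robot.snapshot('scene'); crop(s,'s13',220,130,480,320,3)
E
```

```text
time_s: 13.95
position: [526.6, 25.0, 170.3]
tool_rot: [[-0.115, -0.993, 0.007], [-0.993, 0.115, -0.008], [0.007, -0.008, -1.0]]
force: [0.9, -0.1, -0.7]
gripper_width: 85.7
time_s: 14.45
position: [528.0, 25.4, 240.8]
tool_rot: [[-0.115, -0.993, 0.019], [-0.993, 0.114, -0.01], [0.008, -0.02, -1.0]]
force: [-0.3, 0.2, -0.5]
gripper_width: 85.6
```

View pics/s13.png

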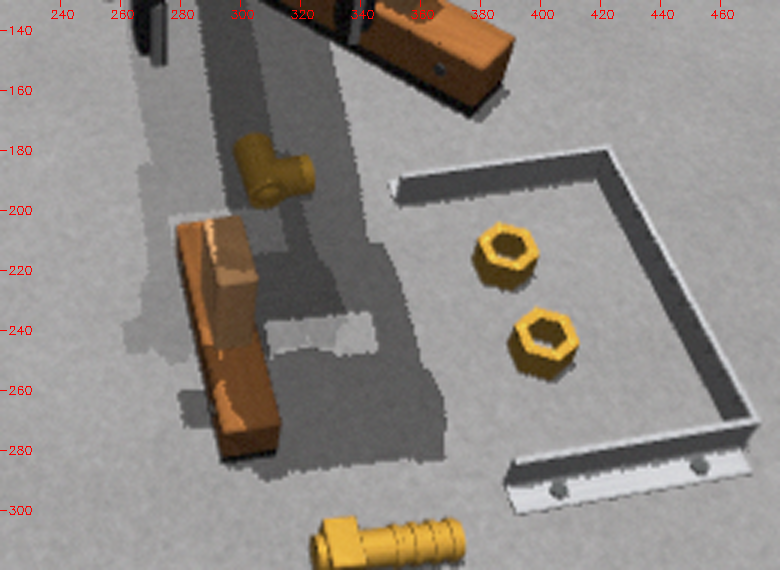

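The sweeper stands upright at about (296,240), the nuts are inside the bay, and the arm is clear. Handing in.

```bash
python3 -c "
from rig import robot
print(robot.close_job()); print(robot.read_state()['time_s'])"
```

```text
the job is handed in; nothing more can be done
None
the job is handed in; nothing more can be done
```

The job is done and handed in at about 14.5 s of the 48 s allowed; no verdict was reported. I gripped the smaller sweeper by its handle and pushed both brass nuts into the bay. I then drew the sweeper back out, set it down upright and lifted the arm clear.

**Last checks:**
- **Nuts:** measured from the scene camera, their centres are about 58 mm and 55 mm inside the mouth. They sit at y of about +48 mm and −27 mm, well between the walls.
- **Sweeper:** in the final picture it stands upright, its handle about 140 mm in front of the mouth by the tool position at release.
- **Gripper:** it is open and 160 mm above where it let go. I saw no contact between the gripper or arm and either nut.

**One check disagreed:** when I set the sweeper down, the force reading never clearly showed it touching the bench. The last small downward steps also barely changed the height. I released it on the height reading (81.4 mm, against 81.2 mm when gripped), so it may have dropped a fraction of a millimetre.

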